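# Snap the rinsing basket on to the drip hook

### The arm

A 7-joint arm with a two-finger parallel gripper is mounted at the origin on the work surface; the furniture and walls round the work are solid. World frame = base frame: x ahead of the robot, y to its left, z up, the work surface at z = 0. Lengths are in m, angles in rad, forces in N, time in s.
With the tool pointing down it reaches from about 0.4 to 0.85 m from the base axis. Payload 10.4 kg.
Tool frame: the origin (TCP) lies at the very end of the fingers, on their centre line; the grasp point (between the pads) lies 19 mm behind it; z points along the fingers, y is the direction in which the jaws open and shut (so a half turn about z gives the same grasp; the last joint's range is limited). The gripper opens to 85 mm and grips with 20 to 120 N. Pads are 22 mm wide; open, the fingers measure 114 mm over their backs; the gripper's body (76 mm by 85 mm) begins 54 mm behind the grasp point. The pads swing forward as they close: fully open they stand 13 mm farther back than shut.
Start: joints at [1.129, 0.332, -0.065, 1.46, 0.022, 1.35, -0.088], TCP at [0.254, -0.571, 0.208] pointing down, gripper open.
Joint ranges: [-2.6, 2.6], [-0.5, 2.12], [-1.47, 1.34], [0.16, 2.42], [-1.27, 4.41], [0.06, 2.06], [-2.6, 2.6]. Speed limits (rad/s): [2.22, 2.22, 2.79, 2.79, 3.14, 3.14, 3.14].

### API

Orientations are given as a unit quaternion [x, y, z, w].
In Python, from workcell import manip gives the robot as it stands.
- The arm moves only by the tool arm_command, never from a script. Its arguments are lists of equal length, an entry for each row: "slide": the shift along the tool's x, y, z in mm, a list of three; "turn": the turn about the tool's z in degrees; "grip": the closure, from 0 (fully open) to 1 (shut). In form: {"slide": [[tx, ty, tz], ...], "turn": [turn, ...], "grip": [grip, ...]}. A call has 1 to 10 rows; each row shifts and turns the commanded pose from where the row before left it, along the tool's axes as they then stand; what a row does not reach is not made up. A row lasts 1/12 s, in which the tool goes at most 41.7 mm and 7.16 degrees, less where a joint would pass 70% of its speed; a pose out of reach is approached as far as the arm can. A call with a gripper value outside its range is refused whole. The fingers move at their own pace and stop on an object; "newtons" is the grip in N (left out, the last holds). Time passes only in rows, so rows that do not move let the fingers close. It gives the time, the measured TCP pose, the force and the opening at its end, in the units of the state.
- manip.get_obs(): the state, without advancing time (a new reading comes with each control period).
- manip.camera(name): name is "scene" or "side" or "wrist"; returns the picture (480x640x3 uint8, blue, green, red); there is no depth.
- manip.camera_info(name): a dict with "fx", "fy", "cx", "cy" (pixels), "rvec" (rotation vector, rad) and "tvec" (3), from world to camera coordinates, as OpenCV has them. Camera axes: x right, y down, z forward; pixel columns grow to the right and rows downward; lengths in m; the calibration is good to about 2 mm. A picture is of the moment at which its call begins: read the wrist's pose just before it. camera_info takes no time and is no camera call; for the wrist camera it gives the pose at the moment of the call.
- manip.hand_in(): hands the job in, once; it reports no verdict.
Trained networks look in the newest picture that a camera, given by its name, has taken for a name from the list of things; names that differ only in an ending like _2 or _b are one class to them, and where a whole thing is asked for, a point or a joint stands for the part that bears it (a point fixed in the world has none). Each returns a list of dicts, best first, with "score" (0 to 1); they miss things now and then, are a little off and sometimes report something else, mostly with a low value. They report only what shows in the picture. A call takes as long as a camera call. They do not tell look-alikes from the thing itself.
- manip.cut_out(target, camera): "pixels" (480x640 bool, what is visible of it).
- manip.tip_of(target, camera): "xyz" ([x, y, z] in m, in the coordinates of the camera as it stood for that picture, good to about 4 mm: a listed point, or the origin of a listed thing).
The state is a dict: "clock": time; "joint_pos": joint angles; "joint_velocities": joint speeds; "tau": joint torques, N m; "position": TCP position; "ee_rot": TCP orientation; "ft_force": force on the tool from outside, world axes, zero at the start; "torque": the same for the moment, N m; "grip_width": opening from 0.0 (shut) to 1.0 (fully open).
Only numpy, scipy, OpenCV 4.12 (cv2) and the standard library are available. Lean on these libraries where they do the work, as an engineer would, in place of code of your own. Each camera call takes 0.05 s, during which the arm holds its last target.

### The job

Hang the rinsing basket with the pink denture on the drip stand to dry: rest the crossbar of its handle on the sprung gate in the mouth of the hook and let go of it, then press the basket down from above until the crossbar snaps in under the gate and the gate springs shut over it. Press gently, without driving the sprung hook down to its stop, keep the denture in the basket, and leave the other things on the bench alone.

Things in the scene. Friction and masses are not known exactly. Their poses are not given: they have to be found in the camera images.
- basket: Loose steel wire basket, 0.15 to 0.31 kg, 70 (x) x 100 (y) x 35 mm high, open on top, with a stiff upright wire handle frame in its plane x = 0: uprights at y = +-47 mm, a round crossbar at 117 mm and a blue grip at 180 mm height. Nothing lies between crossbar and rim (82 mm). Origin: centre of the underside, z up. A half turn about z makes no difference.
- grip (a point): Centre of the blue round grip on top of the basket's handle: 14 mm thick, 50 mm long along the basket's y, 180 mm above the basket's underside. Axes as the basket.
- crossbar (a point): Middle of the crossbar of the basket's handle: 7 mm thick, free length 88 mm along the basket's y, 117 mm above the basket's underside and 63 mm below the grip's centre. Axes as the basket.
- denture: Pink denture with teeth, loose in the basket, 44 x 52 x 23 mm, 30 g; origin at the centre of its underside.
- drip_stand: Fixed stand: grey foot 190 x 120 mm, white drip pan under the hook (rim 22 mm above the bench), steel column 182 mm high, 78 mm behind the hook's mouth, with a coil spring that carries the hook. Origin on the bench below the mouth; x runs from the hook's nose to the column, z up. The nose (-x) points roughly toward the robot and is free: the crossbar can be carried over the hook from there.
- mouth (a point): Middle of the hook's mouth, on the upper face of the shut brass gate: 196 mm above the bench, unloaded; moves down with the hook. Axes as the stand. The hook is a flat red U, 12 mm thick along y, open to the top. Front horn (x -14 to -28 mm) and back horn (x 16 to 30 mm) rise 14 mm above this point and flare as a funnel. The gate runs from its hinge at x = 14 mm to its free end at x = -13 mm.
- seat (a point): Where the middle of a hung crossbar lies, in the hook, 31 mm below the mouth; axes as the stand. The U's floor is 3.5 mm below this point, its underside 11 mm below. A slim arm (underside at most 17 mm below this point) joins the back of the U to a sleeve on the column, which begins 64 mm behind this point. So the hook takes 58 mm of height between crossbar and basket rim.
- gate (a joint): Sprung gate of the hook, rad: 0 shut (level), grows as its free front end is pressed down into the hook; 1.0 is its stop. It carries the basket's weight without opening, begins to give at about 5 to 8 N of pressing, lets the crossbar past at about 0.8 rad and 10 to 16 N (the hook is then some 22 to 32 mm down), and springs shut by itself. The crossbar slides down it to the front.
- hook (a joint): How far the hook has been pressed down on its spring, m: 0 at the top, its stop is at 0.045. Spring about 600 N/m with 1 to 2 N preload. Keep it below 0.038.
- cup_2: Bystander: white mixing cup, 55 mm wide, 50 mm high.
- squeeze_bottle: Bystander: milky squeeze bottle, 55 mm wide, 132 mm high.
- jar: Bystander: jar with a white lid, 58 mm wide, 42 mm high.
- yellow_cast: Bystander: yellow dental cast, 44 x 48 x 28 mm.
- model_pair: Bystander: pair of white plaster models, 52 x 60 x 43 mm.
- articulator: Bystander: small metal articulator, 50 x 88 x 57 mm.
- bur_stand: Bystander: bur stand, 26 x 52 x 44 mm.
Mind the look-alikes: they are no part of the job. Of the things that look like the basket, take the one that is farthest from the robot's base at the start. Leave any orange look-alike of the denture alone.

How it is judged:
On the way:
1. the crossbar rests on the shut gate, in the hook's mouth, and the basket has been let go (z of crossbar in the frame of mouth between -0.003 and 0.01 m and x of crossbar in the frame of mouth between -0.018 and 0.018 m and y of crossbar in the frame of mouth between -0.025 and 0.025 m and value of joint gate below 0.2 rad and contact force between the fingers and basket below 0.1 N and linear speed of basket below 0.05 m/s), for 0.3 s.
At the end, for the whole second after the job is handed in: Crossbar in the hook, 20 to 37 mm below the gate's level, within 18 mm of the mouth's middle along x and 30 mm along y; gate shut (under 0.1 rad), hook sprung back (under 15 mm), basket hanging (a little swing, under 0.5 m/s and 0.6 rad, is fine), denture in it (origins within 40 mm) (z of crossbar in the frame of mouth between -0.037 and -0.02 m and x of crossbar in the frame of mouth between -0.018 and 0.018 m and y of crossbar in the frame of mouth between -0.03 and 0.03 m and value of joint gate below 0.1 rad and value of joint hook below 0.015 m and angle between basket's own z axis and vertical below 0.6 rad and linear speed of basket below 0.5 m/s and distance between denture and basket below 0.04 m); the robot touches nothing.
It fails at once if the sprung hook is driven down to its stop (more than 38 mm) (value of joint hook above 0.038 m).
It fails at once if the denture leaves the basket (distance between denture and basket above 0.06 m).
It fails at once if a bystander is moved by more than 20 mm (distance of any of cup_2, squeeze_bottle, jar, yellow_cast, model_pair, articulator, bur_stand from where it was at the start of the episode above 0.02 m).
It also fails if it takes over 61 s, if anything falls off the work surface, if the arm or the gripper's body presses on something with over 40 N, if the wrist force passes 120 N, or if a joint passes its speed limit or range.

## Working session

There is one attempt and no reset: what is moved stays moved. The work goes in short steps, Python scripts to look and compute and a tool call to move; the robot and the scene stay as the last step left them, time stands still between calls to the robot, and variables do not carry over. Pictures are saved under pics/ and viewed, and the job is handed in when it is done.

Besides the shell and the picture viewer there is one more tool, called after ">>>" as name(argument=value, ...) on one line, values as JSON. arm_command: Moves the arm, as the interface text tells. Its arguments: {"type":"object","properties":{"slide":{"type":"array","items":{"type":"array","items":{"type":"number"}}},"turn":{"type":"array","items":{"type":"number"}},"grip":{"type":"array","items":{"type":"number"}},"newtons":{"type":"number"}},"required":["slide","turn","grip"]}

```bash
ls; mkdir -p pics; cat > h.py <<'E'
import numpy as np, cv2
from workcell import manip
def info(c):
    i=manip.camera_info(c); R=cv2.Rodrigues(np.array(i['rvec'],float))[0]; t=np.array(i['tvec'],float).ravel()
    return i,R,t
def toworld(p,R,t): return R.T@(np.array(p)-t)
def proj(p,c):
    i,R,t=info(c); q=R@np.array(p)+t
    return i['fx']*q[0]/q[2]+i['cx'], i['fy']*q[1]/q[2]+i['cy']
def tips(names,c):
    i,R,t=info(c)
    for n in names:
        for d in manip.tip_of(n,c):
            if d['score']>0.2:
                w=toworld(d['xyz'],R,t); print(c,n,round(d['score'],2),w.round(4),np.round(proj(w,c)))
def shot(c,f):
    im=manip.camera(c); cv2.imwrite('pics/'+f,im); return im
E
python3 - <<'E'
from h import *
o=manip.get_obs(); print(o)
for c in ['scene','side','wrist']:
    shot(c,c+'0.png'); i,R,t=info(c); print(c,i['fx'],(-R.T@t).round(3),R[2].round(2))
for c in ['scene','side']:
    tips(['grip','mouth','denture','crossbar','basket','drip_stand'],c)
print(manip.get_obs()['clock'])
E
```

```text
pics
{'clock': 0.0, 'joint_pos': array([ 1.12938235,  0.33287517, -0.06473056,  1.46097057,  0.02160159,
        1.34991672, -0.08849098]), 'joint_velocities': array([-4.72856690e-04,  5.34967053e-05,  1.21614046e-04,  1.36283870e-04,
       -7.20488940e-04, -1.05756404e-04,  4.48180029e-05]), 'tau': array([ 2.81271787e-04, -6.25440788e+01,  4.93450672e-02, -3.91600764e+01,
        1.61911862e-02,  9.99942800e-03,  4.21983736e-05]), 'position': array([ 0.25400701, -0.5705856 ,  0.20700002]), 'ee_rot': array([ 9.78147874e-01,  2.07909100e-01, -1.83326883e-04, -7.13816251e-04]), 'ft_force': array([0.22753004, 0.78393441, 0.43996122]), 'torque': array([ 0.00025883, -0.01198567,  0.01936572]), 'grip_width': 0.9994470242537846}
scene 445.49579104653526 [ 0.137 -0.544  0.491] [ 0.37  0.84 -0.39]
side 460.9182795910856 [ 0.914 -0.772  0.577] [-0.38  0.85 -0.37]
wrist 377.8400680773433 [ 0.313 -0.545  0.374] [-0.24 -0.1  -0.97]
scene grip 0.71 [0.2243 0.2935 0.1839] [183. 220.]
scene grip 0.64 [0.5352 0.0034 0.1825] [404. 256.]
scene mouth 0.77 [0.5065 0.2384 0.1951] [328. 206.]
scene dentur
[... 337 characters left out ...]
5.348e-01 2.900e-03 1.000e-04] [394. 348.]
scene drip_stand 0.6 [ 0.504   0.2384 -0.0013] [324. 291.]
scene drip_stand 0.31 [ 0.5358  0.0054 -0.0021] [394. 348.]
side grip 0.87 [0.5366 0.0039 0.1803] [303. 265.]
side grip 0.63 [0.2256 0.2939 0.1768] [250. 208.]
side mouth 0.97 [0.5062 0.2388 0.1919] [334. 223.]
side denture 0.67 [ 0.4315  0.0397 -0.0006] [270. 321.]
side denture 0.51 [0.535  0.0087 0.0031] [304. 337.]
side crossbar 0.72 [0.5318 0.0052 0.1148] [302. 292.]
side crossbar 0.63 [0.2264 0.2927 0.1092] [251. 230.]
side basket 0.63 [0.5362 0.0075 0.0011] [304. 338.]
side basket 0.63 [ 0.2307  0.2877 -0.001 ] [253. 265.]
side drip_stand 0.62 [ 0.5059  0.2351 -0.0044] [331. 293.]
0.75
```

View pics/scene0.png

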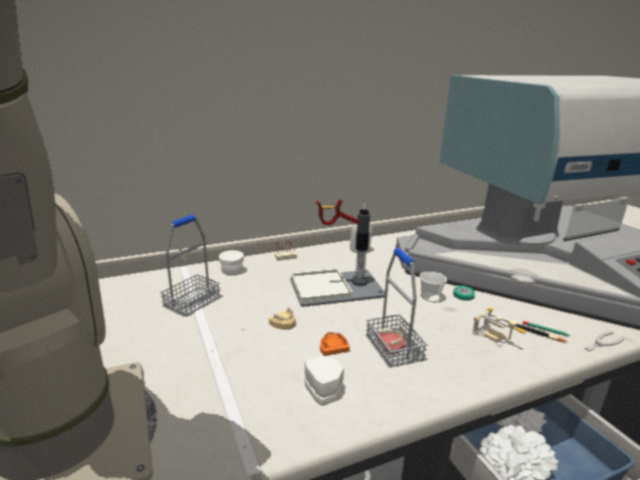

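View pics/side0.png

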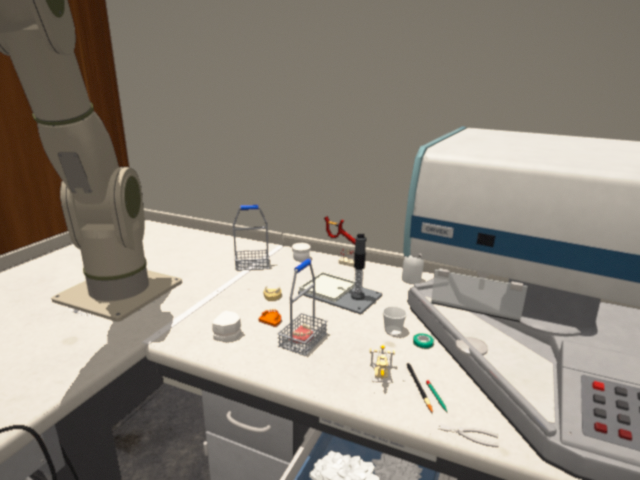

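View pics/wrist0.png

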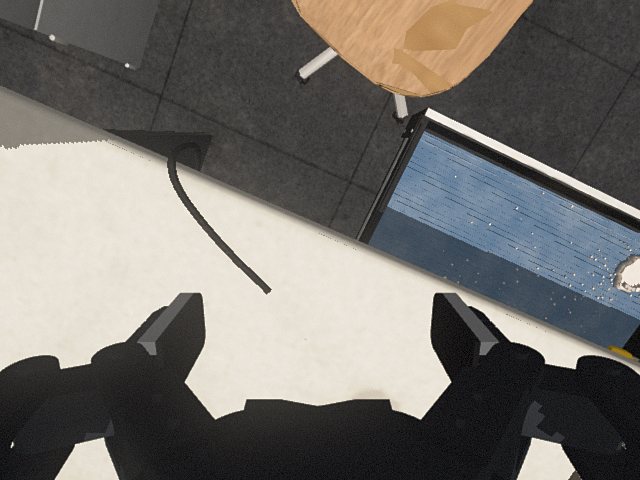

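```bash
cat >> h.py <<'E'
def ray(px,c):
    i,R,t=info(c); d=R.T@np.array([(px[0]-i['cx'])/i['fx'],(px[1]-i['cy'])/i['fy'],1]); return -R.T@t,d/np.linalg.norm(d)
def onz(px,c,z):
    o,d=ray(px,c); return o+d*(z-o[2])/d[2]
def tri(pa,pb,ca='scene',cb='side'):
    o1,d1=ray(pa,ca);o2,d2=ray(pb,cb)
    s=np.linalg.lstsq(np.stack([d1,-d2],1),o2-o1,rcond=None)[0]
    a=o1+s[0]*d1;b=o2+s[1]*d2; return (a+b)/2,np.linalg.norm(a-b)
E
python3 - <<'E'
from h import *
a=cv2.imread('pics/scene0.png');b=cv2.imread('pics/side0.png')
def blue(im,x0,y0,x1,y1):
    s=im[y0:y1,x0:x1].astype(int); m=(s[...,0]>s[...,2]+60)
    ys,xs=np.nonzero(m); p=np.stack([xs+x0,ys+y0],1).astype(float); c=p.mean(0)
    v=np.linalg.svd(p-c)[2][0]; s=(p-c)@v; return c,c+v*s.min(),c+v*s.max()
G=blue(a,380,240,425,275);H=blue(b,288,250,320,280)
print(G,H); print(tri(G[0],H[0]))
for im,c in((G,'scene'),(H,'side')):
    e=[onz(p,c,0.181) for p in im[1:]]; d=e[1]-e[0]; print(c,e,np.degrees(np.arctan2(d[1],d[0])),np.linalg.norm(d))
A=cv2.resize(a[190:310,280:440],None,fx=5,fy=5,interpolation=2)
B=cv2.resize(b[210:320,260:420],None,fx=5,fy=5,interpolation=2)
cv2.imwrite('pics/za.png',A);cv2.imwrite('pics/zb.png',B)
E
```

```text
(array([402.94852941, 255.44117647]), array([395.08895002, 248.89323218]), array([410.53345998, 261.76030632])) (array([303.28571429, 264.08333333]), array([309.6730577 , 259.54032792]), array([296.59762496, 268.84024462]))
(array([0.53531239, 0.00617776, 0.18117097]), np.float64(0.0013104673111793276))
scene [array([0.53842721, 0.03489852, 0.181     ]), array([ 0.53437432, -0.01676133,  0.181     ])] -94.4858673783929 0.0518185901702478
side [array([0.53775345, 0.03156311, 0.181     ]), array([ 0.5335968 , -0.02143114,  0.181     ])] -94.48486725337433 0.053157020605248066
```

View pics/za.png

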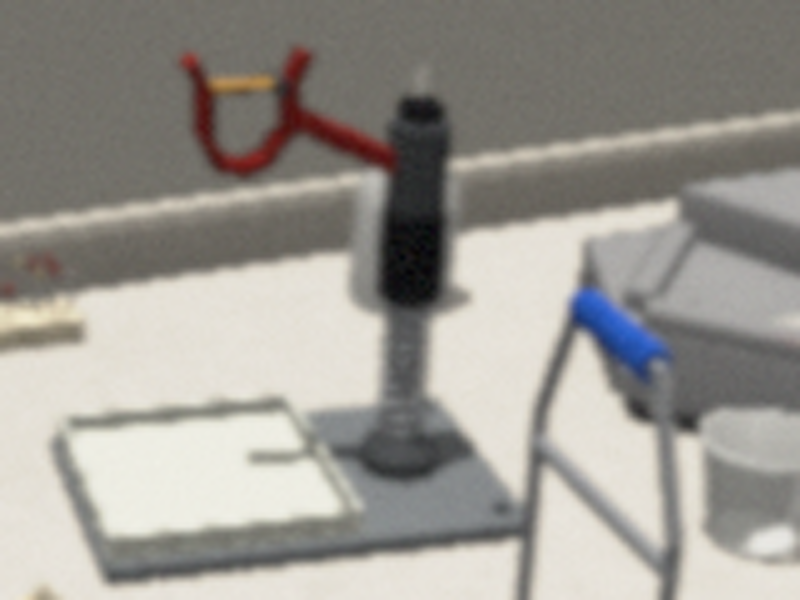

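View pics/zb.png

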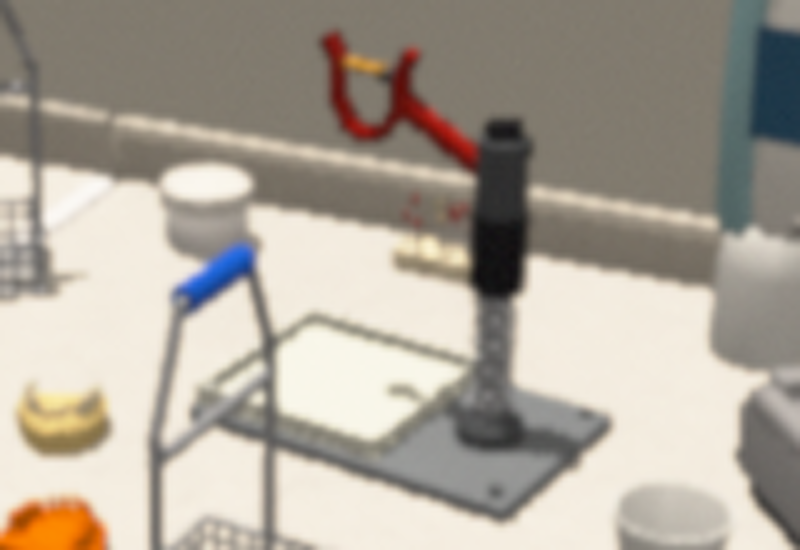

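```bash
python3 - <<'E'
from h import *
za=lambda x,y:(280+x/5,190+y/5); zb=lambda x,y:(260+x/5,210+y/5)
m=np.array([.5063,.2386])
for n,p,q in [('top',za(422,105),zb(505,130)),('base',za(403,460),zb(490,435)),('sleeve low',za(410,300),zb(497,287)),('gate front',za(210,85),zb(343,62)),('gate back',za(280,84),zb(390,71)),('fronthorn',za(190,60),zb(333,38)),('backhorn',za(302,52),zb(412,55))]:
    r,e=tri(p,q); d=r[:2]-m; print(n,r.round(4),round(e,4),np.degrees(np.arctan2(d[1],d[0])).round(1),np.linalg.norm(d).round(4))
# foot corners at z~0.012
P=[onz(za(x,y),'scene',0.012)[:2] for x,y in [(110,575),(525,525),(440,405)]]
Q=[onz(zb(x,y),'side',0.012)[:2] for x,y in [(195,405),(505,515),(610,425)]]
for S in (P,Q):
    for i,j in((0,1),(1,2)):
        d=S[j]-S[i]; print(S[i].round(3),S[j].round(3),np.degrees(np.arctan2(d[1],d[0])),np.linalg.norm(d))
R=__import__('scipy.spatial.transform',fromlist=['x']).Rotation.from_quat(manip.get_obs()['ee_rot']).as_matrix();print(R.round(4))
E
```

```text
top [0.5849 0.2249 0.1776] 0.0049 -9.9 0.0798
base [0.5858 0.2229 0.0103] 0.0031 -11.2 0.081
sleeve low [0.5846 0.2247 0.0907] 0.0006 -10.1 0.0795
gate front [0.4931 0.2388 0.1933] 0.0039 179.0 0.0132
gate back [0.5212 0.2318 0.194 ] 0.0015 -24.5 0.0163
fronthorn [0.4857 0.2428 0.2037] 0.0038 168.5 0.021
backhorn [0.5319 0.2339 0.2046] 0.0039 -10.5 0.026
[0.427 0.18 ] [0.607 0.153] -8.536523681793705 0.18129714826241122
[0.607 0.153] [0.628 0.264] 79.1667052206059 0.11307352182123244
[0.438 0.181] [0.621 0.145] -11.065730915324112 0.18617437724192462
[0.621 0.145] [0.64  0.253] 80.05652812472826 0.11000291495558119
[[ 9.136e-01  4.067e-01  1.000e-04]
 [ 4.067e-01 -9.136e-01 -1.000e-04]
 [ 0.000e+00  1.000e-04 -1.000e+00]]
```

```bash
cat >> h.py <<'E'
from scipy.spatial.transform import Rotation as Ro
def plan(target,yawy,n,zfirst=None):
    """target TCP world; yawy = desired world yaw(deg) of tool y"""
    o=manip.get_obs(); p=np.array(o['position']); R=Ro.from_quat(o['ee_rot']).as_matrix()
    y0=np.degrees(np.arctan2(R[1,1],R[0,1])); dt=-((yawy-y0+180)%360-180)
    print('at',o['clock'],p.round(4),'yawy',round(y0,2),'tilt',R[:,2].round(4),'F',o['ft_force'].round(2),'w',o['grip_width'])
    st=(np.array(target)-p)/n; rows=[];turn=round(dt/n,2)
    for k in range(n):
        y=np.radians(y0-turn*k); ty=np.array([np.cos(y),np.sin(y),0]); tz=np.array([0,0,-1.]); tx=np.cross(ty,tz)
        rows.append([round(1000*float(st@v),1)+0. for v in (tx,ty,tz)])
    print('slide',rows,'turn',[turn]*n)
E
python3 - <<'E'
from h import *
plan([.40,-.26,.26],-35,10)
E
```

```text
at 0.75 [ 0.2542 -0.571   0.2078] yawy -66.0 tilt [ 1.e-04 -1.e-04 -1.e+00] F [-0.21 -0.29 -0.09] w 1.0008751476081692
slide [[26.0, -22.5, -5.2], [27.1, -21.0, -5.2], [28.2, -19.5, -5.2], [29.3, -18.0, -5.2], [30.2, -16.4, -5.2], [31.0, -14.7, -5.2], [31.8, -13.0, -5.2], [32.4, -11.3, -5.2], [33.0, -9.5, -5.2], [33.5, -7.7, -5.2]] turn [np.float64(-3.1), np.float64(-3.1), np.float64(-3.1), np.float64(-3.1), np.float64(-3.1), np.float64(-3.1), np.float64(-3.1), np.float64(-3.1), np.float64(-3.1), np.float64(-3.1)]
```

>>> arm_command(slide=[[26,-22.5,-5],[27,-21,-5],[28,-19.5,-5],[29,-18,-5],[30,-16.5,-5],[31,-14.5,-5],[32,-13,-5],[32.5,-11,-5],[33,-9.5,-5],[33.5,-7.5,-5]], turn=[-3.1,-3.1,-3.1,-3.1,-3.1,-3.1,-3.1,-3.1,-3.1,-3.1], grip=[0,0,0,0,0,0,0,0,0,0])

```text
clock: 1.58
position: [0.4004, -0.2592, 0.2583]
ee_rot: [0.886, 0.463, 0.0, 0.0]
ft_force: [0.8, -1.1, 0.4]
grip_width: 1.0
```

```bash
python3 - <<'E'
from h import *
plan([.535,.005,.26],-4.5,10)
E
```

```text
at 1.5833 [ 0.4004 -0.2592  0.2583] yawy -34.86 tilt [ 4.e-04 -7.e-04 -1.e+00] F [ 0.77 -1.09  0.37] w 1.0004966577819772
slide [[29.4, -4.1, -0.2], [29.5, -2.5, -0.2], [29.6, -0.9, -0.2], [29.6, 0.7, -0.2], [29.6, 2.2, -0.2], [29.4, 3.8, -0.2], [29.2, 5.3, -0.2], [28.8, 6.9, -0.2], [28.4, 8.4, -0.2], [27.9, 9.9, -0.2]] turn [np.float64(-3.04), np.float64(-3.04), np.float64(-3.04), np.float64(-3.04), np.float64(-3.04), np.float64(-3.04), np.float64(-3.04), np.float64(-3.04), np.float64(-3.04), np.float64(-3.04)]
```

>>> arm_command(slide=[[29.5,-4,0],[29.5,-2.5,0],[29.5,-1,0],[29.5,0.5,0],[29.5,2,0],[29.5,4,0],[29,5.5,0],[29,7,0],[28.5,8.5,0],[28,10,0]], turn=[-3,-3,-3,-3,-3,-3.1,-3.1,-3.1,-3.1,-3.1], grip=[0,0,0,0,0,0,0,0,0,0])

```text
clock: 2.42
position: [0.5364, 0.0041, 0.258]
ee_rot: [0.734, 0.68, 0.0, 0.0]
ft_force: [0.5, -0.6, -0.3]
grip_width: 0.998
```

```bash
python3 - <<'E'
from h import *
shot('wrist','w1.png'); tips(['grip','crossbar','denture'],'wrist'); i,R,t=info('wrist')
a=cv2.imread('pics/w1.png').astype(int); m=(a[...,0]>a[...,2]+60)
m[:, :]=m
n,l,s,c=cv2.connectedComponentsWithStats(m.astype(np.uint8)); print(s[1:][s[1:,4]>80],c[1:][s[1:,4]>80])
k=1+np.argmin(np.where(s[1:,4]>80, np.abs(c[1:,0]-320),1e9))
ys,xs=np.nonzero(l==k);p=np.stack([xs,ys],1).astype(float);cc=p.mean(0);v=np.linalg.svd(p-cc)[2][0];q=(p-cc)@v
e=[onz(cc+v*x,'wrist',.184) for x in(q.min(),q.max())];print(onz(cc,'wrist',.184),e,np.degrees(np.arctan2(*(e[1]-e[0])[[1,0]])))
plan([.535,.005,.161],-4.5,6)
E
```

```text
wrist grip 0.63 [0.5337 0.0091 0.181 ] [313. 236.]
wrist crossbar 0.62 [0.5338 0.0102 0.1144] [314. 211.]
wrist denture 0.87 [ 5.316e-01  1.540e-02 -1.000e-04] [313. 185.]
wrist denture 0.69 [ 0.435   0.049  -0.0027] [224. 162.]
[[525  58  43  46 799]
 [312 204  12  22 122]] [[545.79349186  80.58573217]
 [318.3442623  213.25409836]]
[0.53754989 0.01986093 0.184     ] [array([0.53763731, 0.02605804, 0.184     ]), array([0.53743702, 0.01186007, 0.184     ])] -90.8082313747939
at 2.6167 [0.5359 0.0035 0.2577] yawy -4.42 tilt [-3.e-04  2.e-04 -1.e+00] F [-0.21  0.2  -0.81] w 1.0020488667445042
slide [[0.2, -0.2, 16.1], [0.2, -0.2, 16.1], [0.2, -0.2, 16.1], [0.2, -0.2, 16.1], [0.2, -0.2, 16.1], [0.2, -0.2, 16.1]] turn [np.float64(0.01), np.float64(0.01), np.float64(0.01), np.float64(0.01), np.float64(0.01), np.float64(0.01)]
```

View pics/w1.png

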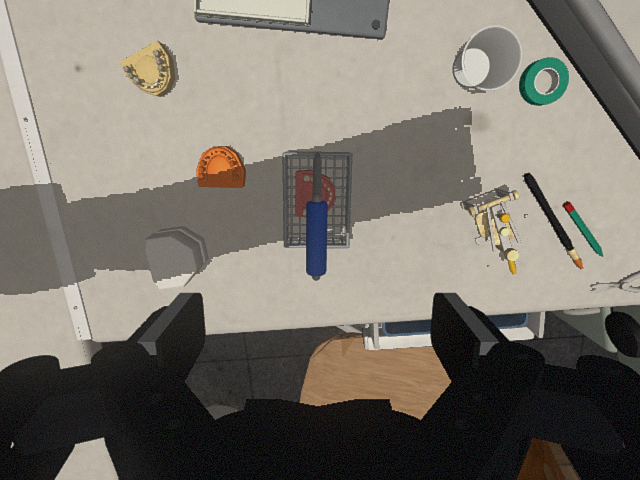

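The wrist view shows the blue grip upright at (316, 203–278), centred between the fingers. The pink denture is in the basket at (315, 190) and the orange look-alike is at (220, 167). Descending.

>>> arm_command(slide=[[1,0,18],[1,0,20],[1,0,20],[0,0,16],[0,0,13],[0,0,10],[0,0,0],[0,0,0]], turn=[0,0,0,0,0,0,0,0], grip=[0,0,0,0,0,0,0,0])

```text
clock: 3.28
position: [0.536, 0.005, 0.161]
ee_rot: [0.735, 0.678, -0.0, 0.0]
ft_force: [0.5, -0.2, 0.2]
grip_width: 0.999
```

>>> arm_command(slide=[[0,0,0],[0,0,0],[0,0,0],[0,0,0],[0,0,0],[0,0,0],[0,0,0],[0,0,0],[0,0,0],[0,0,0]], turn=[0,0,0,0,0,0,0,0,0,0], grip=[0.5,0.6,0.7,0.8,0.9,1,1,1,1,1], newtons=50)

```text
clock: 4.12
position: [0.5379, 0.0059, 0.1634]
ee_rot: [0.734, 0.679, 0.001, 0.002]
ft_force: [-1.1, -1.1, 17.1]
grip_width: 0.0
```

```bash
python3 - <<'E'
from h import *
shot('side','s2.png'); shot('scene','c2.png')
plan([.535,.005,.29],-4.5,6)
cv2.imwrite('pics/s2z.png',cv2.resize(cv2.imread('pics/s2.png')[180:360,200:420],None,fx=3,fy=3))
E
```

```text
at 4.2167 [0.5379 0.0059 0.1633] yawy -4.52 tilt [ 4.5e-03 -6.0e-04 -1.0e+00] F [-1.15  0.15 16.66] w 0.0029219177192143075
slide [[-0.2, -0.5, -21.1], [-0.2, -0.5, -21.1], [-0.2, -0.5, -21.1], [-0.2, -0.5, -21.1], [-0.2, -0.5, -21.1], [-0.2, -0.5, -21.1]] turn [np.float64(-0.0), np.float64(-0.0), np.float64(-0.0), np.float64(-0.0), np.float64(-0.0), np.float64(-0.0)]
```

View pics/s2z.png

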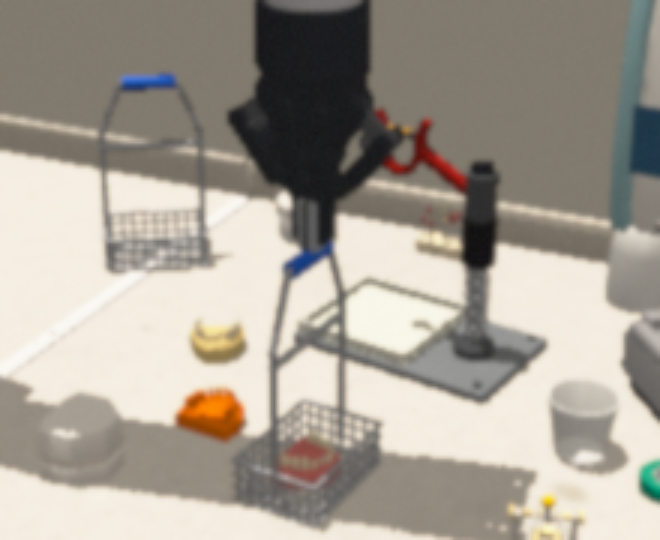

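```bash
python3 - <<'E'
from h import *
a=cv2.imread('pics/c2.png');b=cv2.imread('pics/s2.png')
A=cv2.resize(a[220:370,350:450],None,fx=4,fy=4,interpolation=2);B=cv2.resize(b[230:380,260:360],None,fx=4,fy=4,interpolation=2)
cv2.imwrite('pics/z2.png',np.hstack([A,B]))
o=manip.get_obs();R=Ro.from_quat(o['ee_rot']).as_matrix();p=o['position']
for c in('scene','side'): print(c,[np.round(proj(p+R@np.array([0,0,d]),c),1) for d in(0,-.019)], np.round(proj([.535,.0062,.181],c)))
E
```

```text
scene [array([403.4, 265.4]), array([404.4, 255. ])] [403. 256.]
side [array([304.4, 271.9]), array([304.4, 263.5])] [303. 264.]
```

View pics/z2.png

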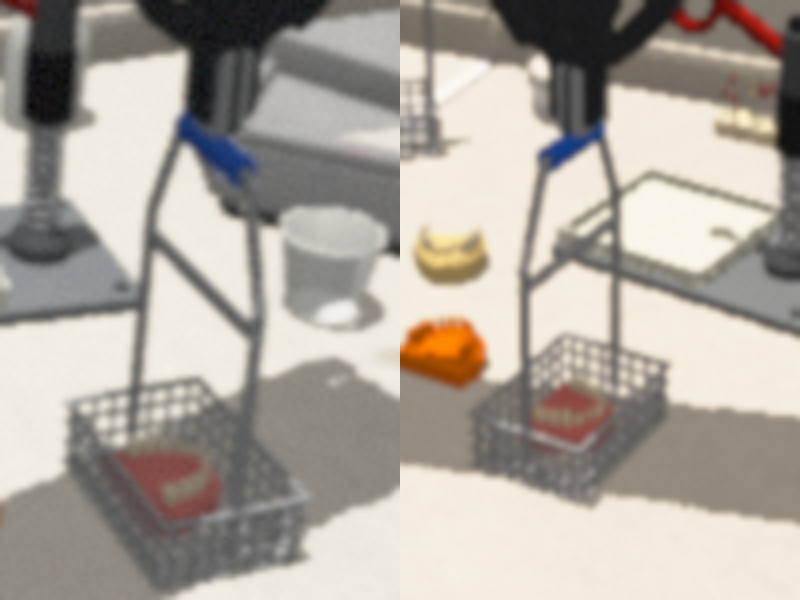

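>>> arm_command(slide=[[0,0,0],[0,0,0],[0,0,0],[0,0,0],[0,0,0],[0,0,0],[0,0,0],[0,0,0],[0,0,0]], turn=[0,0,0,0,0,0,0,0,0], grip=[0.5,0,0,0,0,0,0,0,0])

```text
clock: 4.97
position: [0.5359, 0.0058, 0.1605]
ee_rot: [0.734, 0.679, -0.0, -0.0]
ft_force: [1.2, -0.5, 0.4]
grip_width: 1.0
```

```bash
python3 - <<'E'
from h import *
a=shot('scene','c3.png');b=shot('side','s3.png'); shot('wrist','w3.png')
tips(['grip','crossbar'],'scene');tips(['grip','crossbar'],'side');
A=cv2.resize(a[200:350,350:450],None,fx=4,fy=4,interpolation=2);B=cv2.resize(b[210:360,260:360],None,fx=4,fy=4,interpolation=2)
cv2.imwrite('pics/z3.png',np.hstack([A,B]))
o=manip.get_obs();p=o['position'];print(p,o['ft_force'],o['grip_width'])
for c in('scene','side'): print(c,[np.round(proj(p+np.array([0,0,d]),c),1) for d in(0,.013,.032)])
E
```

```text
scene grip 0.9 [0.5352 0.003  0.1832] [404. 255.]
scene crossbar 0.91 [0.2213 0.2955 0.1165] [185. 251.]
scene crossbar 0.84 [0.5354 0.0025 0.1191] [401. 290.]
side grip 0.84 [0.5391 0.0035 0.1786] [304. 266.]
side grip 0.71 [0.226  0.2912 0.1783] [249. 207.]
side crossbar 0.85 [ 0.5318 -0.0006  0.1187] [300. 292.]
side crossbar 0.58 [0.224  0.2943 0.1141] [250. 228.]
[0.53609414 0.00583831 0.16076441] [-0.17596758 -0.8183836   0.08609058] 0.9998681493536274
scene [array([402.3, 267. ]), array([403.1, 259.9]), array([404.2, 249.4])]
side [array([303.6, 272.8]), array([303.6, 267.2]), array([303.6, 258.8])]
```

View pics/z3.png

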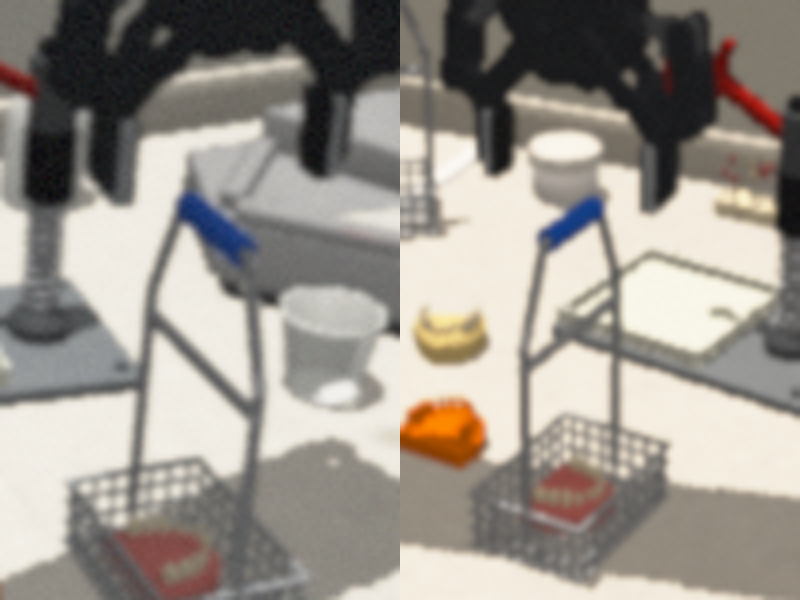

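View pics/w3.png

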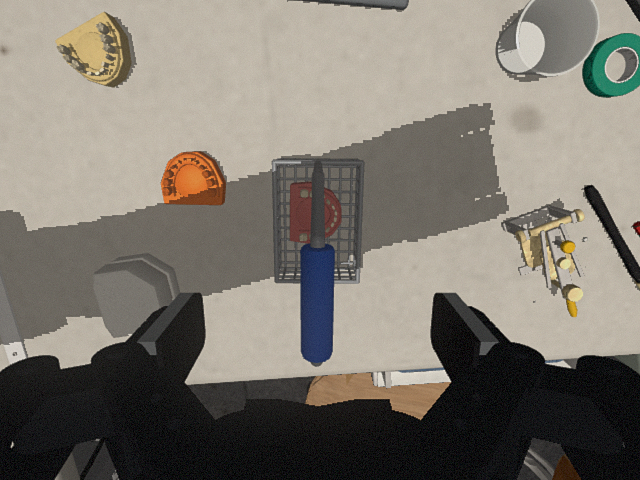

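```bash
python3 - <<'E'
from h import *
for p,q in [((380,250.8),(282.5,253)),((430,243.8),(323.8,262.5))]: print(tri(p,q))
print(tri((404,252.5),(260+178/4,230+130/4)))
E
```

```text
(array([0.48858302, 0.00332676, 0.19838293]), np.float64(0.0013287455636896615))
(array([0.5833517 , 0.00128597, 0.19643117]), np.float64(0.0016159867721886113))
(array([0.53766873, 0.00724919, 0.18520678]), np.float64(0.002103421340171428))
```

Both outside views show the real fingertips about 24 mm above the reported TCP: open tips at z 0.197 against a reported 0.161. The shut fingers therefore only touched the top of the grip. The basket has not moved. I'll go 26 mm lower and grasp again.

>>> arm_command(slide=[[0,0,6],[0,0,10],[0,0,10],[0,0,0],[0,0,0]], turn=[0,0,0,0,0], grip=[0,0,0,0,0])

```text
clock: 5.73
position: [0.5355, 0.0059, 0.1337]
ee_rot: [0.734, 0.679, -0.001, -0.001]
ft_force: [-0.4, -0.7, -0.0]
grip_width: 1.003
```

>>> arm_command(slide=[[0,0,0],[0,0,0],[0,0,0],[0,0,0],[0,0,0],[0,0,0],[0,0,0],[0,0,0],[0,0,0],[0,0,0]], turn=[0,0,0,0,0,0,0,0,0,0], grip=[0.5,0.6,0.7,0.75,0.8,0.85,0.9,1,1,1], newtons=50)

```text
clock: 6.57
position: [0.5362, 0.0058, 0.135]
ee_rot: [0.734, 0.679, 0.0, 0.0]
ft_force: [-1.9, -0.3, 3.7]
grip_width: 0.147
```

```bash
python3 - <<'E'
from h import *
a=shot('scene','c4.png');b=shot('side','s4.png')
A=cv2.resize(a[200:350,350:450],None,fx=4,fy=4,interpolation=2);B=cv2.resize(b[210:360,260:360],None,fx=4,fy=4,interpolation=2)
cv2.imwrite('pics/z4.png',np.hstack([A,B]))
plan([.536,.006,.265],-4.5,8)
E
```

```text
at 6.6667 [0.5363 0.0058 0.1351] yawy -4.51 tilt [ 4.e-04 -2.e-04 -1.e+00] F [-1.83 -0.19  4.64] w 0.14724014222628376
slide [[0.0, 0.0, -16.2], [0.0, 0.0, -16.2], [0.0, 0.0, -16.2], [0.0, 0.0, -16.2], [0.0, 0.0, -16.2], [0.0, 0.0, -16.2], [0.0, 0.0, -16.2], [0.0, 0.0, -16.2]] turn [np.float64(-0.0), np.float64(-0.0), np.float64(-0.0), np.float64(-0.0), np.float64(-0.0), np.float64(-0.0), np.float64(-0.0), np.float64(-0.0)]
```

View pics/z4.png

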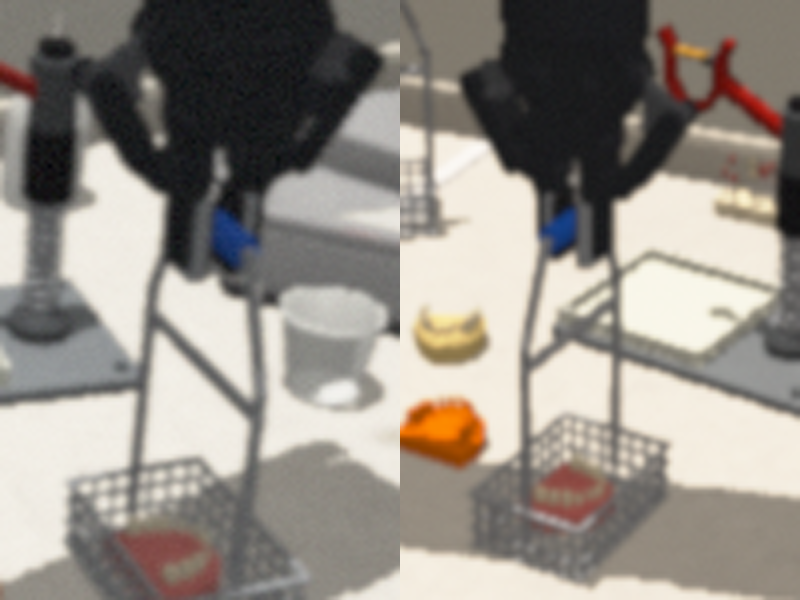

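>>> arm_command(slide=[[0,0,-5],[0,0,-10],[0,0,-15],[0,0,-18],[0,0,-18],[0,0,-16],[0,0,-13],[0,0,-8],[0,0,-3],[0,0,0]], turn=[0,0,0,0,0,0,0,0,0,0], grip=[1,1,1,1,1,1,1,1,1,1])

```text
clock: 7.5
position: [0.5363, 0.0059, 0.2413]
ee_rot: [0.734, 0.679, 0.0, 0.0]
ft_force: [-0.3, -1.3, -2.8]
grip_width: 0.146
```

```bash
python3 - <<'E'
from h import *
a=shot('scene','c5.png');b=shot('side','s5.png')
A=cv2.resize(a[120:320,330:470],None,fx=3,fy=3,interpolation=2);B=cv2.resize(b[130:330,240:380],None,fx=3,fy=3,interpolation=2)
cv2.imwrite('pics/z5.png',np.hstack([A,B]))
tips(['crossbar','denture'],'scene');tips(['crossbar','denture'],'side')
plan([.3905,.158,.240],-10.3,10)
E
```

```text
scene crossbar 0.87 [0.5347 0.0018 0.2213] [407. 234.]
scene crossbar 0.73 [0.2215 0.2943 0.1185] [185. 250.]
scene denture 0.61 [4.311e-01 4.070e-02 4.000e-04] [333. 349.]
side crossbar 0.65 [0.5362 0.0079 0.1051] [304. 296.]
side crossbar 0.63 [0.531  0.0051 0.2191] [301. 247.]
side crossbar 0.6 [0.2247 0.2933 0.1133] [250. 229.]
side denture 0.78 [ 0.4304  0.0419 -0.0019] [270. 321.]
side denture 0.75 [0.5336 0.0042 0.1081] [302. 295.]
at 7.8 [0.5358 0.0058 0.2401] yawy -4.5 tilt [-0.0011  0.     -1.    ] F [ 0.18 -0.52 -3.46] w 0.14339124097346795
slide [[14.0, -15.7, 0.0], [13.9, -15.8, 0.0], [13.7, -16.0, 0.0], [13.5, -16.1, 0.0], [13.4, -16.2, 0.0], [13.2, -16.4, 0.0], [13.1, -16.5, 0.0], [12.9, -16.6, 0.0], [12.7, -16.8, 0.0], [12.5, -16.9, 0.0]] turn [np.float64(0.58), np.float64(0.58), np.float64(0.58), np.float64(0.58), np.float64(0.58), np.float64(0.58), np.float64(0.58), np.float64(0.58), np.float64(0.58), np.float64(0.58)]
```

View pics/z5.png

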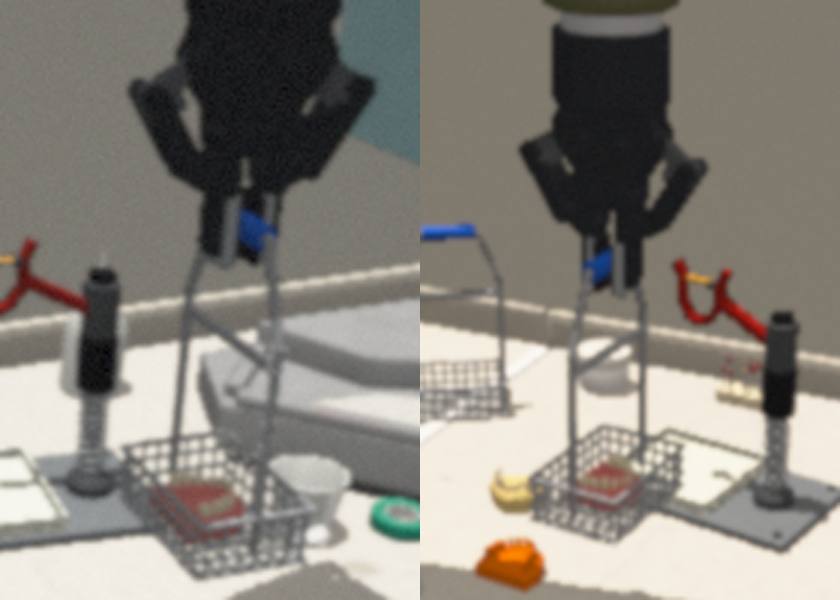

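>>> arm_command(slide=[[5.5,-6.3,0],[11,-12.6,0],[15,-17.5,0],[17.5,-21,0],[18.7,-22.7,0],[18.5,-23,0],[17,-21.5,0],[14.2,-18.3,0],[10,-13.4,0],[5,-6.8,0]], turn=[0.3,0.5,0.6,0.7,0.8,0.8,0.7,0.6,0.5,0.3], grip=[1,1,1,1,1,1,1,1,1,1])

```text
clock: 8.63
position: [0.3886, 0.1595, 0.2408]
ee_rot: [0.767, 0.642, -0.0, 0.001]
ft_force: [-0.3, -0.2, -2.9]
grip_width: 0.144
```

```bash
python3 - <<'E'
from h import *
plan([.4084,.2565,.240],-10.3,10)
E
```

```text
at 8.6333 [0.3886 0.1595 0.2408] yawy -10.18 tilt [ 5.e-04 -9.e-04 -1.e+00] F [-0.31 -0.15 -2.88] w 0.14375612143581526
slide [[9.9, 0.2, 0.1], [9.9, 0.2, 0.1], [9.9, 0.2, 0.1], [9.9, 0.2, 0.1], [9.9, 0.2, 0.1], [9.9, 0.2, 0.1], [9.9, 0.2, 0.1], [9.9, 0.2, 0.1], [9.9, 0.2, 0.1], [9.9, 0.2, 0.1]] turn [np.float64(0.01), np.float64(0.01), np.float64(0.01), np.float64(0.01), np.float64(0.01), np.float64(0.01), np.float64(0.01), np.float64(0.01), np.float64(0.01), np.float64(0.01)]
```

>>> arm_command(slide=[[4,0,0],[8,0,0],[12,0.4,0],[13,0.4,0],[14,0.4,0],[14,0.4,0.2],[13,0.4,0.2],[11,0,0.2],[7,0,0],[3,0,0]], turn=[0,0,0,0,0,0,0,0,0,0], grip=[1,1,1,1,1,1,1,1,1,1])

```text
clock: 9.47
position: [0.4108, 0.2552, 0.2399]
ee_rot: [0.768, 0.641, -0.0, -0.001]
ft_force: [-0.8, -0.2, -3.2]
grip_width: 0.147
```

```bash
python3 - <<'E'
from h import *
a=shot('scene','c6.png');b=shot('side','s6.png')
A=cv2.resize(a[120:320,250:390],None,fx=3,fy=3,interpolation=2);B=cv2.resize(b[130:330,250:390],None,fx=3,fy=3,interpolation=2)
cv2.imwrite('pics/z6.png',np.hstack([A,B]))
for c in('scene','side'): tips(['crossbar','mouth','grip'],c)
shot('wrist','w6.png'); tips(['crossbar','mouth','grip','seat'],'wrist')
plan([.4084,.2565,.240],-10.3,10)
E
```

```text
scene crossbar 0.66 [0.4087 0.2507 0.2231] [281. 197.]
scene crossbar 0.41 [0.3365 0.3977 0.0035] [233. 270.]
scene mouth 0.97 [0.5055 0.2374 0.198 ] [328. 205.]
scene grip 0.96 [0.2226 0.2972 0.1829] [182. 220.]
scene grip 0.89 [0.4076 0.2537 0.2882] [279. 164.]
side crossbar 0.8 [0.4081 0.2527 0.2181] [301. 206.]
side crossbar 0.75 [0.2244 0.29   0.1144] [250. 229.]
side crossbar 0.58 [ 0.7312 -0.0526  0.0029] [381. 377.]
side mouth 0.61 [0.506  0.2379 0.1918] [333. 223.]
side grip 0.82 [0.226  0.289  0.1769] [249. 208.]
side grip 0.64 [0.4081 0.2536 0.2852] [301. 181.]
wrist crossbar 0.83 [0.4079 0.2493 0.218 ] [315. 272.]
wrist crossbar 0.6 [0.2249 0.2914 0.1197] [ 74. 218.]
wrist mouth 0.91 [0.5027 0.2368 0.1935] [477. 250.]
wrist grip 0.72 [0.4069 0.2524 0.2858] [310. 331.]
wrist grip 0.65 [0.2241 0.2975 0.1803] [  9. 229.]
wrist seat 0.57 [0.5081 0.2319 0.1667] [469. 244.]
wrist seat 0.52 [ 0.3272  0.3993 -0.0015] [210.  71.]
at 10.1167 [0.4103 0.2543 0.2402] yawy -10.31 tilt [ 2.e-04 -2.e-04 -1.e+00] F [-0.56  0.28 -3.13] w 0.14790977292989524
slide [[0.2, -0.2, 0.0], [0.2, -0.2, 0.0], [0.2, -0.2, 0.0], [0.2, -0.2, 0.0], [0.2, -0.2, 0.0], [0.2, -0.2, 0.0], [0.2, -0.2, 0.0], [0.2, -0.2, 0.0], [0.2, -0.2, 0.0], [0.2, -0.2, 0.0]] turn [np.float64(-0.0), np.float64(-0.0), np.float64(-0.0), np.float64(-0.0), np.float64(-0.0), np.float64(-0.0), np.float64(-0.0), np.float64(-0.0), np.float64(-0.0), np.float64(-0.0)]
```

View pics/z6.png

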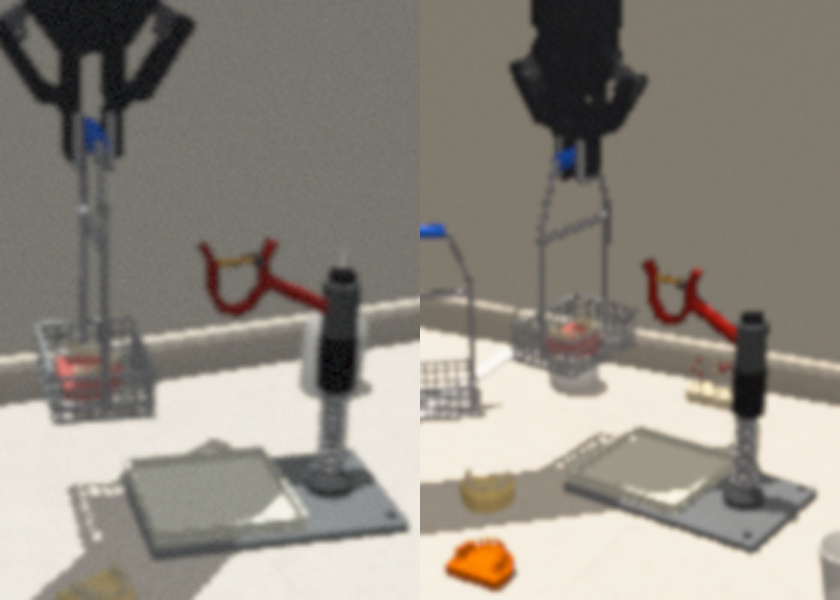

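View pics/w6.png

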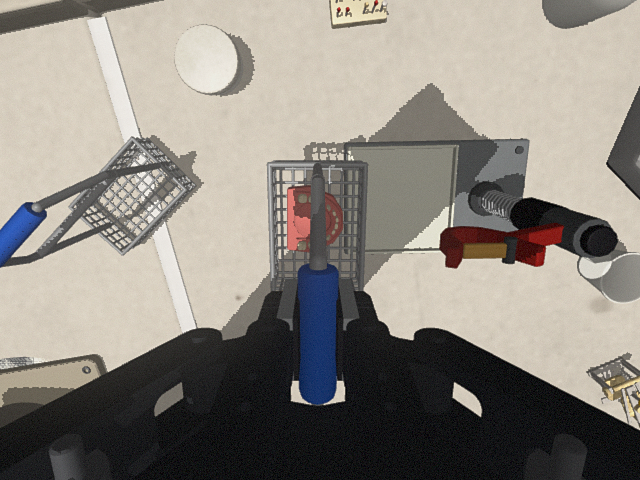

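>>> arm_command(slide=[[0.4,4,0],[0.4,7,0],[0.4,10,0],[0.4,12,0],[0.4,14,0],[0.4,14,0],[0.4,13,0],[0.4,11,0],[0.4,8,0],[0.4,4,0]], turn=[0,0,0,0,0,0,0,0,0,0], grip=[1,1,1,1,1,1,1,1,1,1])

```text
clock: 10.95
position: [0.5077, 0.2405, 0.2397]
ee_rot: [0.768, 0.64, -0.0, -0.0]
ft_force: [0.0, 0.6, -3.2]
grip_width: 0.144
```

```bash
python3 - <<'E'
from h import *
a=shot('scene','c7.png');b=shot('side','s7.png')
A=cv2.resize(a[150:300,270:370],None,fx=4,fy=4,interpolation=2);B=cv2.resize(b[160:310,280:380],None,fx=4,fy=4,interpolation=2)
cv2.imwrite('pics/z7.png',np.hstack([A,B]))
for c in('scene','side'): tips(['crossbar','mouth','grip'],c)
shot('wrist','w7.png'); tips(['crossbar','mouth','grip'],'wrist')
plan([.4084,.2565,.240],-10.3,1)
E
```

```text
scene crossbar 0.61 [0.5072 0.2383 0.2212] [329. 194.]
scene crossbar 0.61 [0.2227 0.2978 0.1191] [185. 249.]
scene mouth 0.89 [0.5089 0.2383 0.1977] [329. 205.]
scene grip 0.87 [0.5078 0.2333 0.2875] [331. 162.]
side crossbar 0.87 [0.2264 0.2883 0.1098] [250. 230.]
side crossbar 0.74 [0.5024 0.2387 0.2188] [332. 213.]
side mouth 0.89 [0.5025 0.2367 0.1899] [332. 224.]
side grip 0.75 [0.2228 0.2867 0.1756] [248. 209.]
side grip 0.71 [0.507  0.2379 0.2833] [335. 188.]
wrist mouth 0.95 [0.505  0.2407 0.196 ] [316. 252.]
wrist grip 0.9 [0.5028 0.2374 0.2859] [310. 336.]
at 11.55 [0.5063 0.241  0.2403] yawy -10.3 tilt [ 3.e-04 -2.e-04 -1.e+00] F [ 0.36  0.42 -2.94] w 0.14877104824524306
slide [[-2.3, -99.1, 0.3]] turn [np.float64(-0.0)]
```

View pics/z7.png

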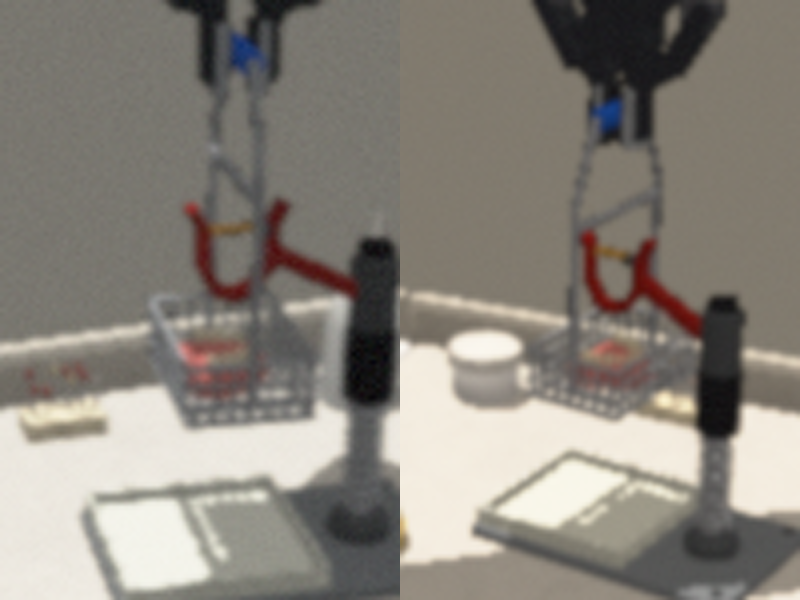

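View pics/w7.png

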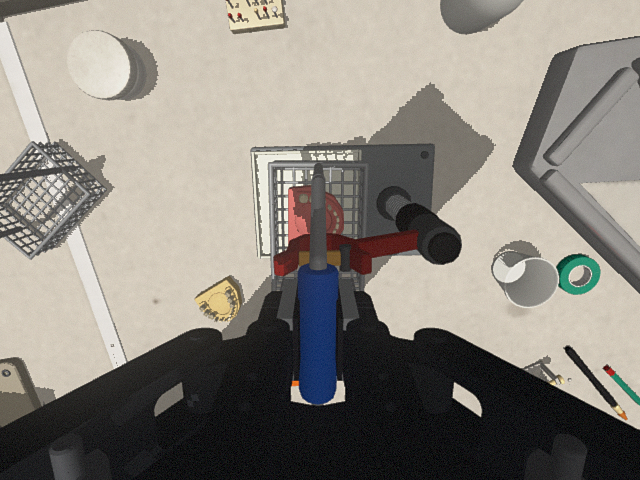

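>>> arm_command(slide=[[0,0,3],[0,0,4],[0,0,4],[0,0,3],[0,0,2],[0,0,1],[0,0,0],[0,0,0]], turn=[0,0,0,0,0,0,0,0], grip=[1,1,1,1,1,1,1,1])

```text
clock: 12.22
position: [0.5064, 0.241, 0.2232]
ee_rot: [0.768, 0.641, 0.0, 0.0]
ft_force: [0.3, 0.7, -3.0]
grip_width: 0.141
```

>>> arm_command(slide=[[0,0,1],[0,0,1],[0,0,0.5],[0,0,0],[0,0,0]], turn=[0,0,0,0,0], grip=[1,1,1,1,1])

```text
clock: 12.63
position: [0.5064, 0.241, 0.2207]
ee_rot: [0.768, 0.641, -0.0, 0.0]
ft_force: [0.3, 0.0, -3.2]
grip_width: 0.143
```

>>> arm_command(slide=[[0,0,1],[0,0,0.5],[0,0,0],[0,0,0]], turn=[0,0,0,0], grip=[1,1,1,1])

```text
clock: 12.97
position: [0.5064, 0.241, 0.2192]
ee_rot: [0.768, 0.641, -0.0, 0.0]
ft_force: [-0.4, -0.1, -3.1]
grip_width: 0.144
```

>>> arm_command(slide=[[0,0,1],[0,0,0.5],[0,0,0],[0,0,0]], turn=[0,0,0,0], grip=[1,1,1,1])

```text
clock: 13.3
position: [0.5064, 0.241, 0.2177]
ee_rot: [0.768, 0.641, -0.0, 0.0]
ft_force: [0.0, 0.6, -3.1]
grip_width: 0.145
```

>>> arm_command(slide=[[0,0,0.7],[0,0,0.5],[0,0,0],[0,0,0]], turn=[0,0,0,0], grip=[1,1,1,1])

```text
clock: 13.63
position: [0.5064, 0.2411, 0.2166]
ee_rot: [0.768, 0.641, 0.0, 0.0]
ft_force: [0.1, -0.5, -0.8]
grip_width: 0.145
```

```bash
python3 - <<'E'
from h import *
a=shot('scene','c8.png');b=shot('side','s8.png')
A=cv2.resize(a[150:300,270:370],None,fx=4,fy=4,interpolation=2);B=cv2.resize(b[160:310,280:380],None,fx=4,fy=4,interpolation=2)
cv2.imwrite('pics/z8.png',np.hstack([A,B]))
for c in('scene','side'): tips(['crossbar','mouth','grip'],c)
E
```

```text
scene crossbar 0.63 [0.5076 0.2379 0.1969] [329. 206.]
scene crossbar 0.62 [0.2229 0.2968 0.1198] [185. 249.]
scene mouth 0.83 [0.5063 0.2379 0.1979] [328. 205.]
scene mouth 0.62 [ 0.3819  0.1419 -0.001 ] [287. 325.]
scene grip 0.76 [0.2233 0.2942 0.1833] [183. 220.]
scene grip 0.75 [0.339  0.3995 0.0024] [234. 270.]
scene grip 0.6 [0.5029 0.2403 0.0818] [325. 256.]
side crossbar 0.83 [0.2257 0.2913 0.1136] [250. 229.]
side crossbar 0.81 [0.5015 0.2396 0.1994] [332. 220.]
side crossbar 0.7 [0.5084 0.2377 0.2637] [335. 195.]
side mouth 0.98 [0.5041 0.2373 0.1909] [332. 223.]
side grip 0.61 [0.2248 0.2929 0.173 ] [249. 209.]
side grip 0.58 [0.5055 0.238  0.2597] [334. 197.]
side grip 0.48 [0.5056 0.2424 0.0834] [333. 262.]
```

View pics/z8.png

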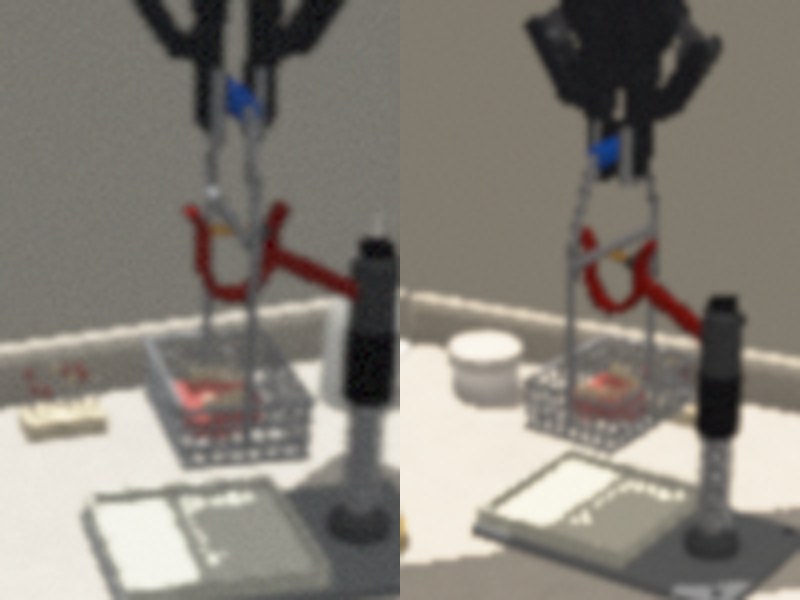

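The crossbar is on the gate between the horns in both views, and most of the weight has come off the arm. Letting go gently.

>>> arm_command(slide=[[0,0,0.4],[0,0,0],[0,0,0],[0,0,0],[0,0,0],[0,0,0],[0,0,0],[0,0,0],[0,0,0],[0,0,0]], turn=[0,0,0,0,0,0,0,0,0,0], grip=[1,1,0.85,0.82,0.78,0.7,0.6,0.5,0.4,0.4])

```text
clock: 14.87
position: [0.5064, 0.241, 0.2161]
ee_rot: [0.768, 0.641, 0.0, 0.0]
ft_force: [-0.7, -0.1, 0.1]
grip_width: 0.6
```

```bash
python3 - <<'E'
from h import *
a=shot('scene','c9.png');b=shot('side','s9.png')
A=cv2.resize(a[150:300,270:370],None,fx=4,fy=4,interpolation=2);B=cv2.resize(b[160:310,280:380],None,fx=4,fy=4,interpolation=2)
cv2.imwrite('pics/z9.png',np.hstack([A,B]))
shot('wrist','w9.png')
print(manip.get_obs()['ft_force'])
for c in('scene','side','wrist'): tips(['crossbar','mouth','grip'],c)
E
```

```text
[-0.22744988 -0.46569851 -0.4019666 ]
scene crossbar 0.86 [0.5057 0.2375 0.1984] [328. 205.]
scene crossbar 0.81 [0.2225 0.2969 0.1189] [185. 250.]
scene mouth 0.82 [0.5045 0.2366 0.1956] [328. 207.]
scene grip 0.89 [0.5039 0.2384 0.262 ] [328. 175.]
scene grip 0.64 [0.2254 0.2951 0.1806] [184. 221.]
scene grip 0.53 [0.5055 0.244  0.0847] [325. 254.]
side crossbar 0.9 [0.2282 0.2939 0.1129] [251. 229.]
side crossbar 0.7 [0.4974 0.2359 0.1955] [330. 221.]
side mouth 0.76 [0.5041 0.2366 0.1883] [332. 224.]
side mouth 0.31 [ 0.6793  0.3978 -0.0035] [410. 281.]
side grip 0.87 [0.5076 0.2388 0.2585] [335. 197.]
side grip 0.84 [0.2238 0.2893 0.1771] [248. 208.]
wrist mouth 0.56 [0.5066 0.2383 0.1955] [319. 269.]
wrist grip 0.71 [0.5047 0.2398 0.2618] [314. 329.]
wrist grip 0.47 [0.4826 0.4251 0.0016] [255.   7.]
```

View pics/z9.png

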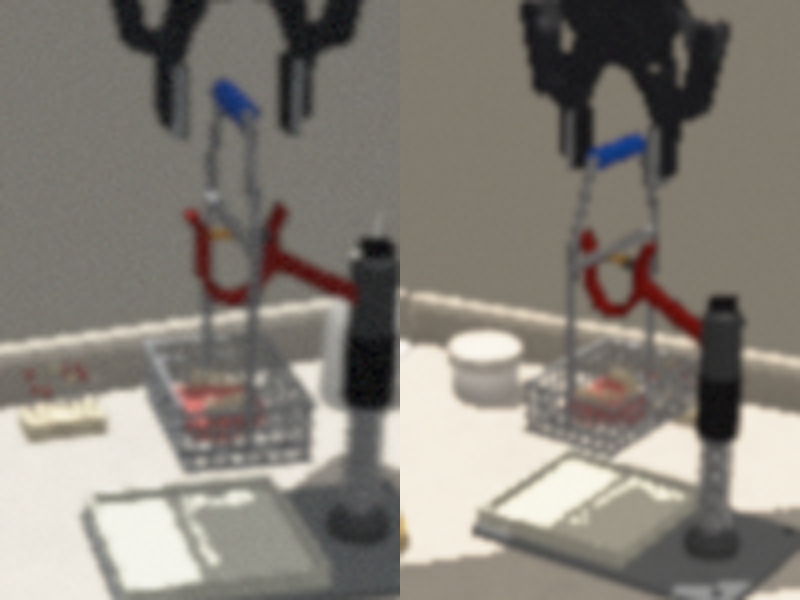

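View pics/w9.png

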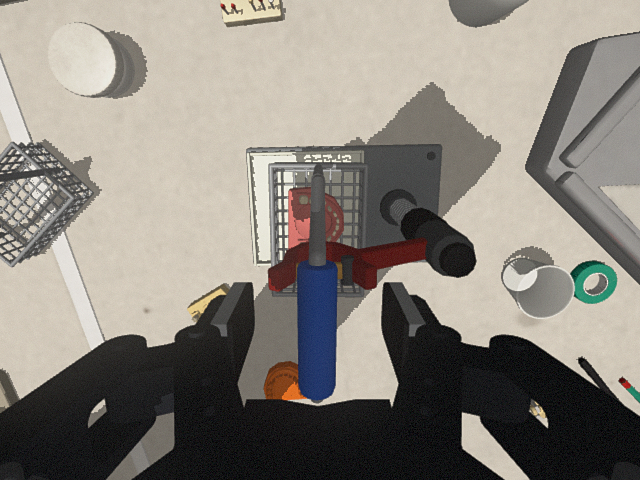

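>>> arm_command(slide=[[0,0,-6],[0,0,-12],[0,0,-14],[0,0,-10],[0,0,-7],[0,0,0],[0,0,0],[0,0,0],[0,0,0],[0,0,0]], turn=[0,0,0,0,0,0,0,0,0,0], grip=[0.4,0.4,0.4,0.4,0.5,0.7,0.91,0.91,0.91,0.91], newtons=100)

```text
clock: 16.3
position: [0.5062, 0.2408, 0.2645]
ee_rot: [0.768, 0.641, -0.0, -0.0]
ft_force: [-1.0, -0.1, -0.7]
grip_width: 0.093
```

```bash
python3 - <<'E'
from h import *
a=shot('scene','c10.png');b=shot('side','s10.png');w=shot('wrist','w10.png')
A=cv2.resize(a[130:280,270:370],None,fx=4,fy=4,interpolation=2);B=cv2.resize(b[140:290,280:380],None,fx=4,fy=4,interpolation=2)
cv2.imwrite('pics/z10.png',np.hstack([A,B]))
print(manip.get_obs()['ft_force'],manip.get_obs()['clock'])
for c in('scene','side','wrist'): tips(['crossbar','grip'],c)
E
```

```text
[0.75045547 0.08083281 0.55243435] 16.45
scene crossbar 0.66 [0.223  0.2975 0.1192] [185. 249.]
scene crossbar 0.64 [0.5092 0.2402 0.1973] [329. 205.]
scene crossbar 0.63 [0.5091 0.2368 0.1592] [329. 223.]
scene grip 0.78 [0.5025 0.2385 0.2634] [327. 174.]
scene grip 0.74 [0.7045 0.1261 0.0021] [430. 297.]
side crossbar 0.76 [0.5026 0.2387 0.1956] [332. 221.]
side crossbar 0.25 [ 0.4799  0.424  -0.0025] [347. 264.]
side grip 0.72 [ 0.48    0.4206 -0.0022] [347. 264.]
side grip 0.64 [0.2238 0.2921 0.178 ] [249. 207.]
side grip 0.58 [0.503  0.2373 0.1946] [332. 222.]
wrist crossbar 0.65 [0.5022 0.2373 0.1928] [313. 245.]
wrist grip 0.84 [0.5014 0.2407 0.2622] [308. 278.]
```

View pics/z10.png

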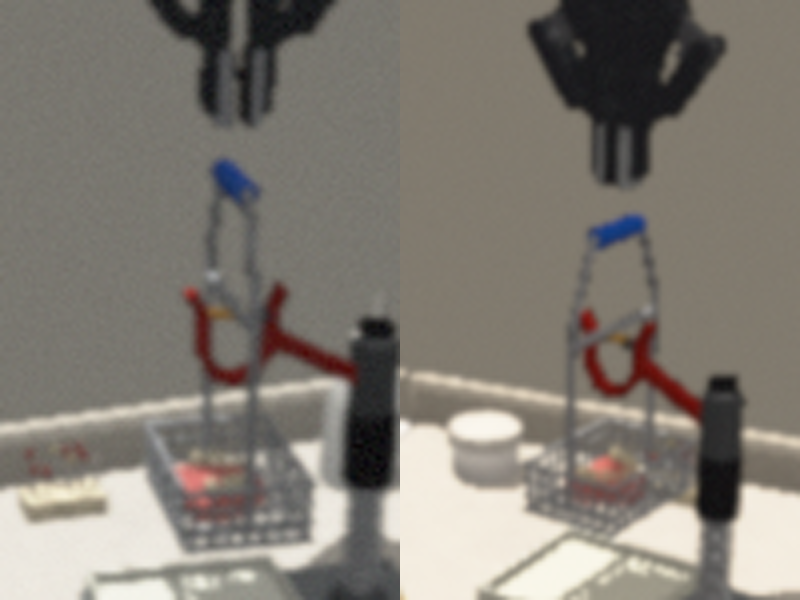

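View pics/w10.png

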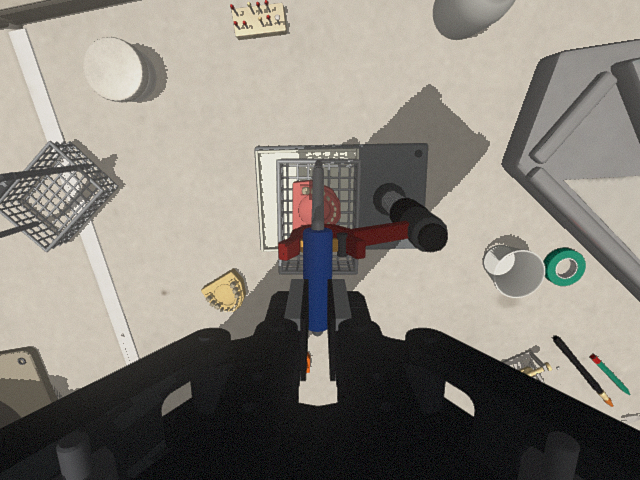

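The basket hangs freely on the shut gate with the denture inside. The narrow finger gap at (318, 310) is centred over the grip at (317, 280). Lowering the finger gap onto the grip.

>>> arm_command(slide=[[-0.5,0,3],[-0.5,0,5],[-0.5,0,5],[0,0,3],[0,0,1.5],[0,0,0],[0,0,0]], turn=[0,0,0,0,0,0,0], grip=[0.91,0.91,0.91,0.91,0.91,0.91,0.91])

```text
clock: 17.33
position: [0.5061, 0.2396, 0.2476]
ee_rot: [0.768, 0.641, -0.0, 0.0]
ft_force: [-0.9, 0.4, 0.0]
grip_width: 0.088
```

>>> arm_command(slide=[[0,0,1],[0,0,1],[0,0,1],[0,0,0],[0,0,0]], turn=[0,0,0,0,0], grip=[0.91,0.91,0.91,0.91,0.91])

```text
clock: 17.75
position: [0.5061, 0.2395, 0.2446]
ee_rot: [0.768, 0.641, -0.0, 0.0]
ft_force: [-0.6, 0.6, -0.2]
grip_width: 0.091
```

>>> arm_command(slide=[[0,0,1],[0,0,1],[0,0,1],[0,0,0],[0,0,0]], turn=[0,0,0,0,0], grip=[0.91,0.91,0.91,0.91,0.91])

```text
clock: 18.17
position: [0.5061, 0.2396, 0.2416]
ee_rot: [0.768, 0.641, -0.0, 0.0]
ft_force: [-0.6, -0.7, 0.1]
grip_width: 0.091
```

>>> arm_command(slide=[[0,0,1],[0,0,1],[0,0,1],[0,0,0],[0,0,0]], turn=[0,0,0,0,0], grip=[0.91,0.91,0.91,0.91,0.91])

```text
clock: 18.58
position: [0.5061, 0.2396, 0.2386]
ee_rot: [0.768, 0.641, 0.0, 0.0]
ft_force: [-0.2, 0.6, 1.5]
grip_width: 0.091
```

```bash
cat > look.py <<'E'
import sys
from h import *
n=sys.argv[1]
a=shot('scene','c%s.png'%n);b=shot('side','s%s.png'%n)
A=cv2.resize(a[150:300,270:370],None,fx=4,fy=4,interpolation=2);B=cv2.resize(b[160:310,280:380],None,fx=4,fy=4,interpolation=2)
cv2.imwrite('pics/z%s.png'%n,np.hstack([A,B]))
o=manip.get_obs();print(o['clock'],o['position'].round(4),o['ft_force'].round(2))
E
python3 look.py 11
```

```text
18.6833 [0.5061 0.2396 0.2387] [-0.17  0.42  1.34]
```

View pics/z11.png

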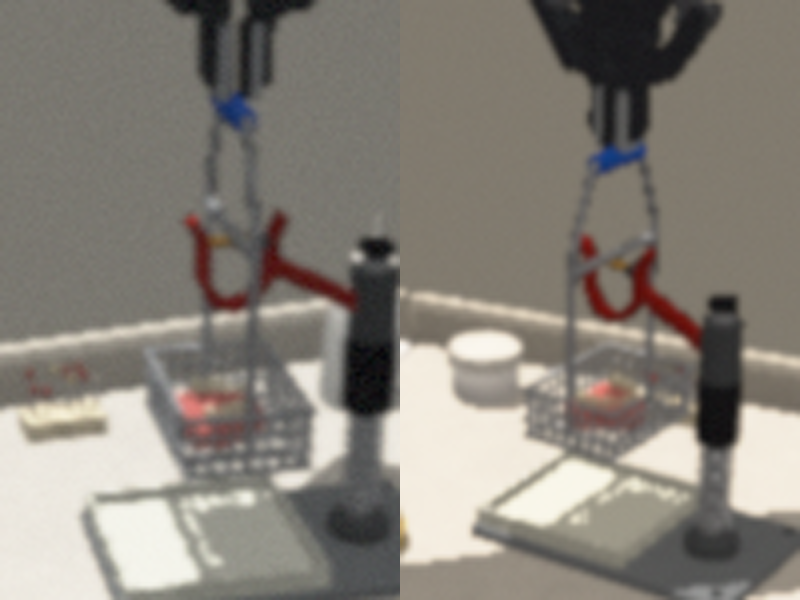

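>>> arm_command(slide=[[0,0,1.5],[0,0,1.5],[0,0,1.5],[0,0,1.5],[0,0,0]], turn=[0,0,0,0,0], grip=[0.91,0.91,0.91,0.91,0.91])

```text
clock: 19.1
position: [0.5062, 0.2396, 0.2326]
ee_rot: [0.768, 0.641, 0.0, 0.0]
ft_force: [0.3, -0.0, 5.7]
grip_width: 0.089
```

>>> arm_command(slide=[[0,0,1.5],[0,0,1.5],[0,0,1.5],[0,0,1.5],[0,0,0]], turn=[0,0,0,0,0], grip=[0.91,0.91,0.91,0.91,0.91])

```text
clock: 19.52
position: [0.5063, 0.2398, 0.2268]
ee_rot: [0.768, 0.641, 0.0, 0.0]
ft_force: [-0.3, 0.0, 6.4]
grip_width: 0.096
```

```bash
python3 look.py 12
```

```text
19.6167 [0.5063 0.2398 0.227 ] [-0.52  0.7   6.95]
```

View pics/z12.png

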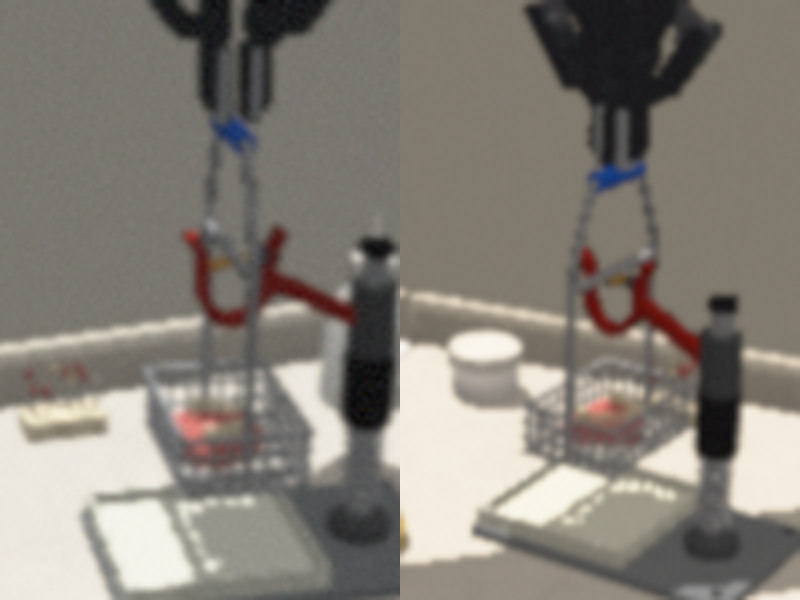

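The hook has sunk and the gate is beginning to tilt. The basket is upright and still nested in the finger gap. Continuing.

>>> arm_command(slide=[[0,0,1.5],[0,0,1.5],[0,0,1.5],[0,0,1.5],[0,0,0]], turn=[0,0,0,0,0], grip=[0.91,0.91,0.91,0.91,0.91])

```text
clock: 20.03
position: [0.5064, 0.24, 0.2211]
ee_rot: [0.768, 0.641, 0.001, 0.0]
ft_force: [-0.7, 0.2, 9.0]
grip_width: 0.087
```

>>> arm_command(slide=[[0,0,1.5],[0,0,1.5],[0,0,1],[0,0,0]], turn=[0,0,0,0], grip=[0.91,0.91,0.91,0.91])

```text
clock: 20.37
position: [0.5065, 0.2401, 0.2174]
ee_rot: [0.768, 0.641, 0.001, 0.0]
ft_force: [-0.9, -0.8, 10.1]
grip_width: 0.09
```

```bash
python3 look.py 13
```

```text
20.4667 [0.5065 0.2401 0.2175] [-1.6   0.47  9.91]
```

View pics/z13.png

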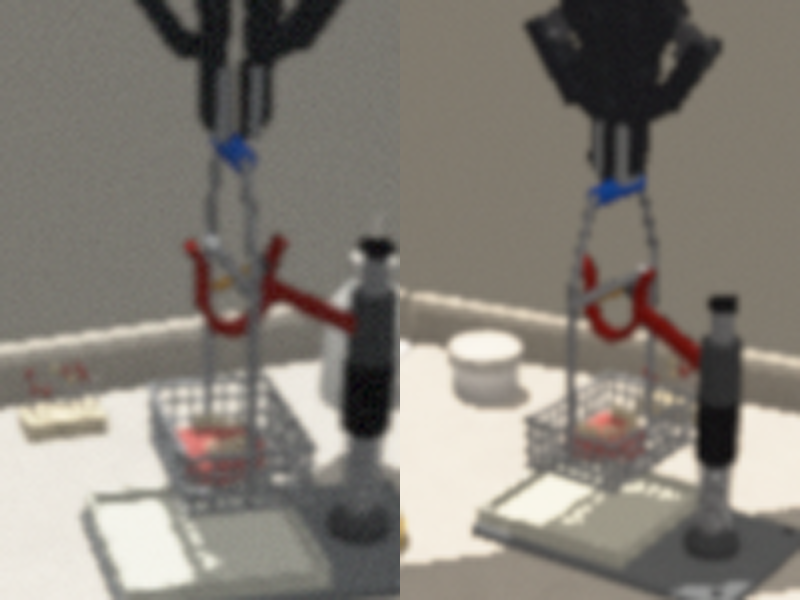

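>>> arm_command(slide=[[0,0,1.5],[0,0,1.5],[0,0,1],[0,0,0]], turn=[0,0,0,0], grip=[0.91,0.91,0.91,0.91])

```text
clock: 20.8
position: [0.5065, 0.2402, 0.2135]
ee_rot: [0.768, 0.641, 0.001, 0.0]
ft_force: [-0.8, 0.8, 10.0]
grip_width: 0.095
```

>>> arm_command(slide=[[0,0,1.5],[0,0,1.5],[0,0,1],[0,0,0]], turn=[0,0,0,0], grip=[0.91,0.91,0.91,0.91])

```text
clock: 21.13
position: [0.5059, 0.2394, 0.208]
ee_rot: [0.768, 0.641, -0.0, -0.0]
ft_force: [-0.9, -0.1, 0.0]
grip_width: 0.087
```

```bash
python3 look.py 14
```

```text
21.2333 [0.5058 0.2393 0.2081] [ 0.1  -0.36  1.04]
```

View pics/z14.png

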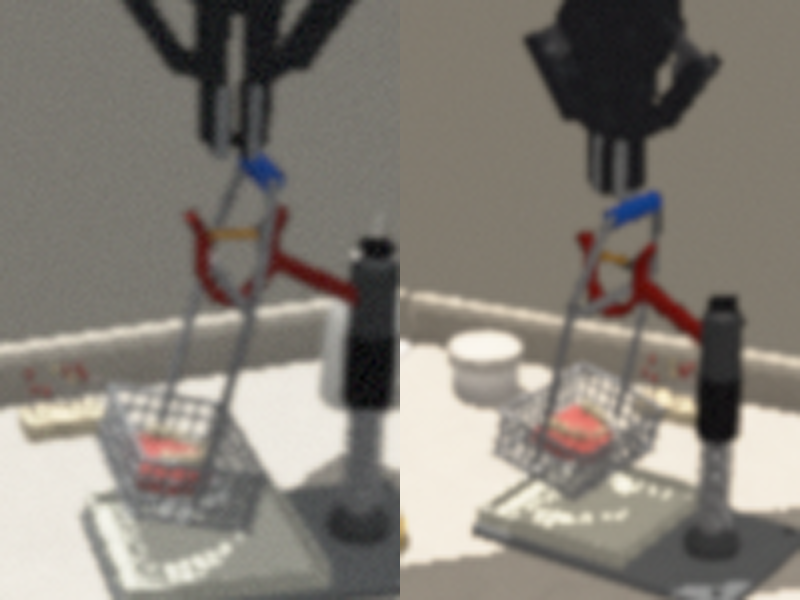

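It snapped in: the gate is shut above the bar and the hook has sprung back. The grip has slipped out of the finger gap and the basket is swinging. I'll raise the hand straight up, clear of it.

>>> arm_command(slide=[[0,0,-15],[0,0,-20],[0,0,-20],[0,0,-20],[0,0,-15],[0,0,-10],[0,0,0],[0,0,0],[0,0,0],[0,0,0]], turn=[0,0,0,0,0,0,0,0,0,0], grip=[0.91,0.91,0.91,0.91,0.91,0.91,0.91,0.91,0.91,0.91])

```text
clock: 22.07
position: [0.5058, 0.2392, 0.3074]
ee_rot: [0.768, 0.641, -0.001, -0.0]
ft_force: [-0.5, -0.7, 0.5]
grip_width: 0.089
```

>>> arm_command(slide=[[0,0,0],[0,0,0],[0,0,0],[0,0,0],[0,0,0],[0,0,0],[0,0,0],[0,0,0],[0,0,0],[0,0,0]], turn=[0,0,0,0,0,0,0,0,0,0], grip=[0.91,0.91,0.91,0.91,0.91,0.91,0.91,0.91,0.91,0.91])

```text
clock: 22.9
position: [0.5061, 0.2395, 0.3086]
ee_rot: [0.768, 0.641, -0.0, 0.0]
ft_force: [0.7, 0.0, 0.2]
grip_width: 0.094
```

```bash
python3 look.py 15
```

```text
23.0 [0.5061 0.2396 0.3086] [ 0.4   0.23 -0.09]
```

View pics/z15.png

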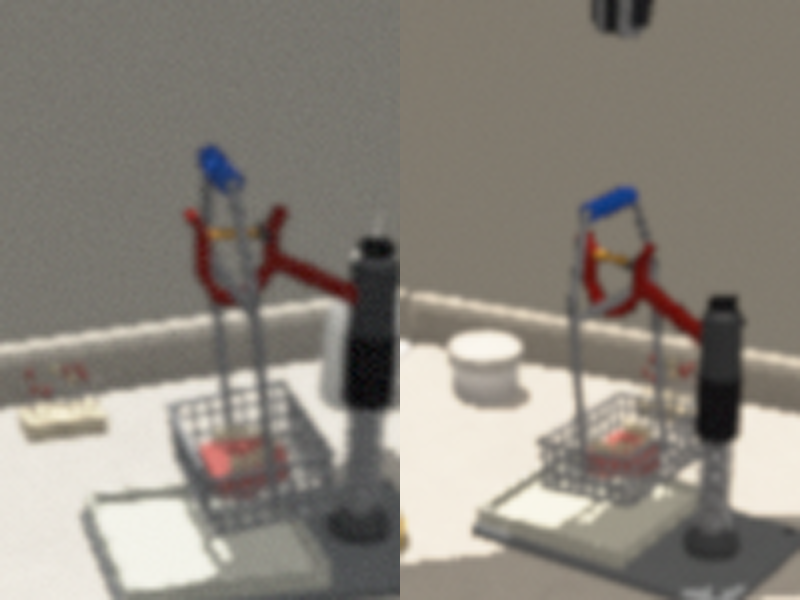

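Swinging a little, with plenty of time left; I'll let it settle and check.

>>> arm_command(slide=[[0,0,0],[0,0,0],[0,0,0],[0,0,0],[0,0,0],[0,0,0],[0,0,0],[0,0,0],[0,0,0],[0,0,0]], turn=[0,0,0,0,0,0,0,0,0,0], grip=[0.91,0.91,0.91,0.91,0.91,0.91,0.91,0.91,0.91,0.91])

```text
clock: 23.83
position: [0.5061, 0.2396, 0.3086]
ee_rot: [0.768, 0.641, -0.0, 0.0]
ft_force: [0.4, -0.5, -0.6]
grip_width: 0.09
```

>>> arm_command(slide=[[0,0,0],[0,0,0],[0,0,0],[0,0,0],[0,0,0],[0,0,0],[0,0,0],[0,0,0],[0,0,0],[0,0,0]], turn=[0,0,0,0,0,0,0,0,0,0], grip=[0.91,0.91,0.91,0.91,0.91,0.91,0.91,0.91,0.91,0.91])

```text
clock: 24.67
position: [0.5061, 0.2395, 0.3086]
ee_rot: [0.768, 0.641, -0.0, 0.0]
ft_force: [0.3, -0.2, 0.3]
grip_width: 0.089
```

>>> arm_command(slide=[[0,0,0],[0,0,0],[0,0,0],[0,0,0],[0,0,0],[0,0,0],[0,0,0],[0,0,0],[0,0,0],[0,0,0]], turn=[0,0,0,0,0,0,0,0,0,0], grip=[0.91,0.91,0.91,0.91,0.91,0.91,0.91,0.91,0.91,0.91])

```text
clock: 25.5
position: [0.5061, 0.2396, 0.3086]
ee_rot: [0.768, 0.641, 0.0, 0.0]
ft_force: [-0.9, 0.5, 0.3]
grip_width: 0.089
```

```bash
python3 look.py 16; python3 - <<'E'
from h import *
for c in('scene','side'): tips(['crossbar','mouth','denture','basket'],c)
E
```

```text
25.6 [0.5061 0.2396 0.3086] [-0.21  0.78  0.35]
scene crossbar 0.97 [0.2229 0.2958 0.1193] [185. 250.]
scene crossbar 0.74 [0.5095 0.2403 0.1642] [329. 220.]
scene mouth 0.75 [0.5057 0.2395 0.1934] [328. 207.]
scene mouth 0.72 [0.6803 0.4037 0.0009] [359. 249.]
scene denture 0.76 [0.5112 0.2404 0.0504] [328. 269.]
scene denture 0.76 [ 0.4339  0.0443 -0.0005] [333. 348.]
scene basket 0.78 [ 0.2289  0.2929 -0.0009] [194. 302.]
scene basket 0.72 [0.516  0.2368 0.0451] [330. 271.]
scene basket 0.43 [0.5094 0.2389 0.1609] [329. 222.]
side crossbar 0.79 [0.5046 0.2387 0.1607] [333. 234.]
side crossbar 0.75 [ 0.3845  0.1441 -0.0049] [274. 299.]
side crossbar 0.6 [0.2238 0.2901 0.1126] [249. 229.]
side mouth 0.68 [0.505  0.2379 0.1902] [333. 224.]
side denture 0.7 [0.5145 0.24   0.048 ] [335. 275.]
side denture 0.62 [ 0.4274  0.0436 -0.0023] [269. 320.]
side denture 0.59 [0.5148 0.2402 0.044 ] [335. 277.]
side denture 0.39 [0.5056 0.2308 0.1565] [332. 237.]
side basket 0.64 [0.5161 0.239  0.0449] [336. 276.]
side basket 0.62 [ 0.229   0.289  -0.0021] [252. 266.]
```

View pics/z16.png

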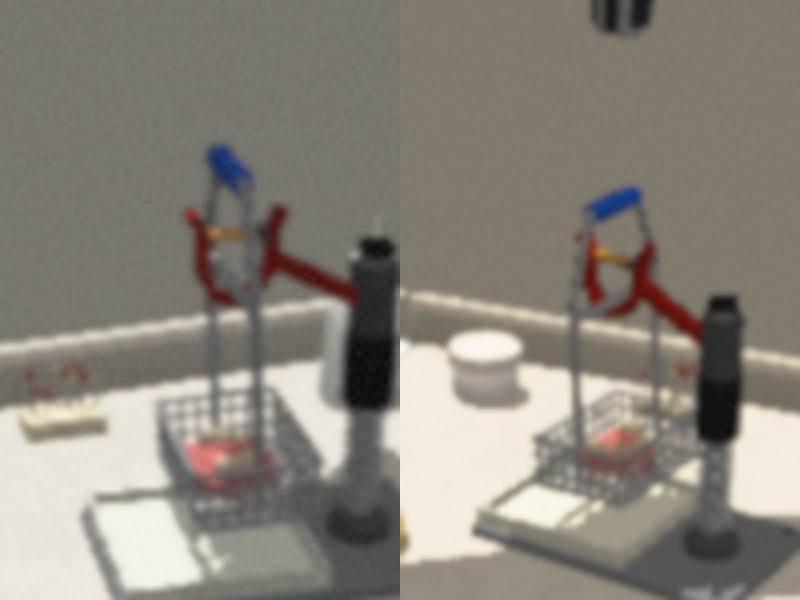

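View pics/c16.png

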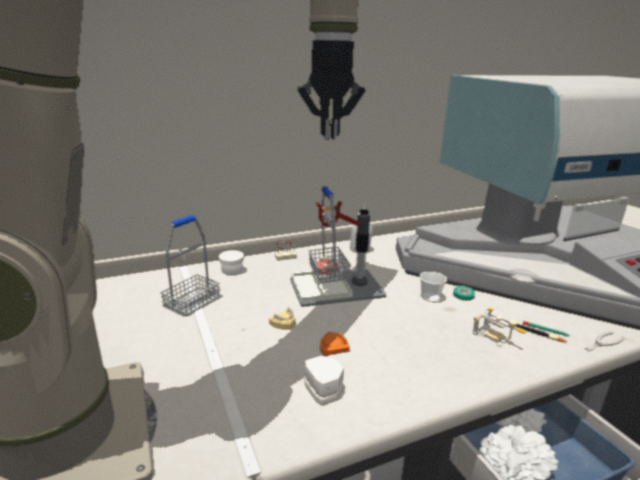

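The crossbar sits 29 mm below the mouth under the level brass gate, seen at (328, 208) in the scene picture. The denture is in the basket, the hand is clear, and the other things are where they were. Handing in.

```bash
python3 - <<'E'
from workcell import manip
print(manip.hand_in(), manip.get_obs()['clock'])
E
```

```text
the job is handed in; nothing more can be done
the job is handed in; nothing more can be done
```

The basket with the pink denture is hanging in the hook, the gate is shut over its crossbar, and the job is handed in at about 26 s of the 61 s allowed. No verdict was reported.

**What I did:**
- I took the farther of the two baskets by its blue grip and threaded the hook in from the nose side.
- I set the crossbar on the shut gate and let go for well over 0.3 s.
- I then pressed from above with a narrow gap between the fingers on the grip. The highest press force I read was about 10 N, which puts the hook at roughly 20 mm by my estimate, before the bar snapped in.

**Last checks:**
- **Crossbar:** 29 mm below the mouth in both outside views, and within about 5 mm of it along x and y.
- **Gate and hook:** the gate looks level and shut, and the hook has sprung back.
- **Basket and denture:** the denture is in the basket, with the two origins within about 10 mm. The basket was almost still after a little swing.
- **Surroundings:** the hand is clear, about 0 N at the wrist, and by eye the bystanders are where they were at the start.

**What went wrong or disagreed:**
- **Tool position:** the fingertips were about 24 mm higher than the reported TCP. My first grasp therefore closed on top of the grip and pressed it with about 17 N. The basket did not move, and I grasped again 26 mm lower.
- **After the snap:** the grip slipped out of the finger gap and the basket swung once before settling.
- **Not measured:** I judged the hook depth and gate angle from force and pictures only.

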